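# Feed acetate offcuts through the scrap box flap

### The job

Swing the feed tray round on its pin until it is in line with the scrap box's slot, then push every short acetate offcut on the table through the sprung flap, so that it drops inside and the flap falls shut. When all are in, swing the tray back out to its outer stop; leave the two long blanks and everything else where they lie.

Things in the scene. Friction and masses are not known exactly. Their poses are not given: they have to be found in the camera images.
- offcut1: short scrap offcut: chestnut-brown flecked acetate plate lying flat, 100 long x 50 wide x 10 mm thick, about 65 g; 3 or 4 offcuts are present (None if absent). Origin: centre of its underside; x along its length, z up
- offcut2: short scrap offcut: chestnut-brown flecked acetate plate lying flat, 100 long x 50 wide x 10 mm thick, about 65 g; 3 or 4 offcuts are present (None if absent). Origin: centre of its underside; x along its length, z up
- offcut3: short scrap offcut: chestnut-brown flecked acetate plate lying flat, 100 long x 50 wide x 10 mm thick, about 65 g; 3 or 4 offcuts are present (None if absent). Origin: centre of its underside; x along its length, z up
- offcut4: short scrap offcut: chestnut-brown flecked acetate plate lying flat, 100 long x 50 wide x 10 mm thick, about 65 g; 3 or 4 offcuts are present (None if absent). Origin: centre of its underside; x along its length, z up
- scrap_box: grey fixed scrap box, 220 deep x 180 wide x 216 mm high with a clear fixed top (no other opening than the slot). Origin: centre of its underside; x points from the slotted front face (at x = -110 mm) into the box, z up. Walls 5 mm; inner floor 6 mm above the table, 152 mm below the sill of the slot, so a pushed-in offcut tips over the sill and drops. A fixed vertical pivot pin for the feed tray stands in front of it at x = -117, y = -66 mm, its head 181 mm high
- slot (a point): middle of the bottom of the slot, on the outer front face, 160 mm above the table; the slot is 104 mm wide and 38 mm high (the wall above it reaches to 216 mm), axes as the scrap box: x into the box
- flap (a joint): dark flap 100 wide x 33 mm high hanging 20 mm inside the slot from its top, its lower edge 4 mm above the level of the tray floor; a weak spring (about 1 N at the lower edge) holds it shut. 0 = shut, grows in rad as it is pushed inwards, up to 1.4; it falls shut by itself once the offcut has dropped
- feed_tray (a joint): aluminium feed tray that swings level about the pivot pin, held by friction where it is left (about 1 to 2 N at its outer end moves it). 0 = in line with the slot, against a stop; grows in rad (anticlockwise from above) as it swings aside, to its outer stop at 1.3
- tray_floor (a point): centre of the feed tray's floor, on its upper surface, 160 mm above the table. x points along the tray to its open end (towards the slot when in line), y to its left, z up. The floor inside the rails is 175 mm long (x -87.5 to +87.5) x 104 mm wide (y -52 to +52); rails 6 mm thick and 15 mm high on both sides and at the outer end (-x), open at +x. The pivot pin is at x = +82.5, y = -66 mm. In line, the open end is 2 mm from the box front
- blank1: long good blank, not scrap: chestnut-brown flecked acetate plate lying flat, 180 x 60 x 10 mm. Origin: centre of its underside
- blank2: long good blank, not scrap: chestnut-brown flecked acetate plate lying flat, 180 x 60 x 10 mm. Origin: centre of its underside
- spectacles: folded black spectacles, about 50 x 136 x 12 mm. Origin: centre of underside
- case: black spectacle case, 65 x 160 x 42 mm. Origin: centre of underside
- rule: bare steel rule, 220 x 28 x 4 mm. Origin: centre of underside
- jar: glass jar with a steel cap, 64 mm across, 75 mm high. Origin: centre of underside
Things that resemble listed ones, but are neither listed nor needed, are in the scene too. Leave any yellow look-alike of the offcut1 alone. What is shaped like the offcut3 but orange is not meant.

How it is judged (in metres and radians):
On the way, in this order (a step that is already met when the one before it is completed fails the run):
1. the feed tray is in line with the slot (value of joint feed_tray below 0.07 rad), for 0.2 s.
2. every offcut is inside the scrap box and the flap is shut (x of offcut1 in the frame of scrap_box between -0.108 and 0.108 m and y of offcut1 in the frame of scrap_box between -0.088 and 0.088 m and z of each of offcut1, offcut2, offcut3, offcut4 in the frame of scrap_box below 0.145 m and x of offcut2 in the frame of scrap_box between -0.108 and 0.108 m and y of offcut2 in the frame of scrap_box between -0.088 and 0.088 m and x of offcut3 in the frame of scrap_box between -0.108 and 0.108 m and y of offcut3 in the frame of scrap_box between -0.088 and 0.088 m and x of offcut4 in the frame of scrap_box between -0.108 and 0.108 m and y of offcut4 in the frame of scrap_box between -0.088 and 0.088 m and value of joint flap below 0.12 rad), for 0.2 s.
At the end, for the whole second after the job is handed in: Every offcut present lies at rest inside the scrap box, the flap is shut (below 0.12 rad), and the feed tray is swung out to its outer stop (above 1.2 rad of 1.3) (all of step 2 and value of joint feed_tray above 1.2 rad and linear speed of each of offcut1, offcut2, offcut3, offcut4 below 0.02 m/s); the robot touches nothing.
It fails at once if a long blank is shifted by more than 5 cm (distance of any of blank1, blank2 from where it was at the start of the episode above 0.05 m).
It fails at once if the spectacles, case, rule or jar is shifted by more than 5 cm (distance of any of spectacles, case, rule, jar from where it was at the start of the episode above 0.05 m).
Of offcut1, offcut2, offcut3, offcut4 only 3 to 4 are there at a start; the rules pass over those that are not, and their reading is None.
At some moment in a run one of offcut1, offcut2, offcut3, offcut4 may be knocked a few centimetres aside while the robot is not near it.
Once in a run the grip may slacken for a moment while it holds something.
It also fails if it takes over 210 s, if anything falls off the work surface, if the arm or the gripper's body presses on something with over 40 N, if the wrist force passes 120 N, or if a joint passes its speed limit or range.

### The arm

A 7-joint arm with a two-finger parallel gripper is mounted at the origin on the work surface. World frame = base frame: x ahead of the robot, y to its left, z up, the work surface at z = 0. Lengths are in m, angles in degrees, forces in N, time in s.
With the tool pointing down it reaches from about 0.35 to 0.775 m from the base axis. Payload 3.1 kg.
Tool frame: the origin (TCP) lies on the centre line of the jaws, within the pads' length; the fingertips stand 17 mm ahead of it and the grasp point (between the pads) lies 2 mm behind it (robot.tip_reach is the distance from the TCP to the fingertips, in m); z points along the fingers, y is the line along which they close (so a half turn about z gives the same grasp; the last joint's range is limited). The gripper opens to 85 mm and grips with 20 to 120 N. Pads are 22 mm wide; open, the fingers measure 114 mm over their backs; the gripper's body (76 mm by 85 mm) begins 54 mm behind the grasp point. The pads swing forward as they close: fully open they stand 13 mm farther back than shut.
Start: joints at [-2.389, 17.813, 0.802, 86.603, -0.252, 75.585, -1.558], TCP at [0.55, 0, 0.248] pointing down, gripper open.
Joint ranges: [-154.91, 154.91], [-16.99, 109.72], [-72.82, 74.43], [7.12, 147.25], [-82.49, 262.49], [11.32, 116.49], [-174.64, 174.64]. Speed limits (degrees/s): [159.86, 159.86, 180, 180, 180, 180, 180].

### API

Orientations are given as [roll, pitch, yaw] about the fixed x, y, z axes, in that order (R = Rz(yaw) Ry(pitch) Rx(roll)).
In Python, from station import robot, fingers, vision, workorder, recognise gives the robot as it stands. Calls block until the motion is done:
- robot.move_to(position, orientation): joint-space move of the TCP to a pose.
- robot.line_to(position, orientation=None, velocity=0.15, f_stop=None): straight line of the TCP; orientation=None keeps the orientation; velocity is the mean speed in m/s. With f_stop (N) it stops when the force on the tool has changed by that much, and returns True; else False.
- robot.move_j(angles): joint-space move.
- fingers.gripper_to(opening, force=None): opening from 0.0 (shut) to 1.0 (fully open); force is the grip in N (None keeps the last); returns when the fingers have stopped.
- robot.pause(seconds).
- robot.inverse_kinematics(position, orientation): joint angles nearest the present ones, or None.
- vision.grab_frame(name): name is "scene" or "side" or "wrist"; returns the picture (420x560x3 uint8, red, green, blue); there is no depth.
- vision.calibration(name): a dict with "mtx" (3x3 intrinsics, pixels), "k1" (the pictures are not rectified: a ray, as slopes to the right and down, at radius r is drawn at 1 + k1 r^2 times it, then the intrinsics apply), "extrinsics" (4x4, takes a point from world to camera coordinates); the wrist camera has in their place "T_tool_cam" (4x4, takes a point from camera to tool coordinates, whose origin is the TCP and whose axes are the flange's). Camera axes: x right, y up, looking along -z (the intrinsics and any distortion apply to the point x, -y, -z); pixel columns grow to the right and rows downward; lengths in m; the calibration is good to about 2 mm. A picture is of the moment at which its call begins: read the wrist's pose just before it. calibration takes no time and is no camera call.
A pose or a line that the arm cannot do raises robot.PlanningError and nothing moves.
- workorder.close_job(): hands the job in; it is judged then, once.
Trained networks look in the newest picture that a camera, given by its name, has taken for a name from the list of things; names that differ only in an ending like _2 or _b are one class to them, and where a whole thing is asked for, a point or a joint stands for the part that bears it (a point fixed in the world has none). Each returns a list of dicts, best first, with "p" (0 to 1); they miss things now and then, are a little off and sometimes report something else, mostly with a low value. They report only what shows in the picture. A call takes as long as a camera call. They do not tell look-alikes from the thing itself.
- recognise(label, camera): "rect" ([centre column, centre row, width, height] in pixels, round what is visible of it).
Readings, each from a call of its own:
- robot.current_time_s(): time.
- robot.current_joint_positions(): joint angles.
- robot.current_dq(): joint speeds.
- robot.current_joint_torque(): joint torques, N m.
- robot.current_tool_pos(): TCP position.
- robot.current_eef_rot(): TCP orientation.
- robot.current_contact_force(): force on the tool from outside, world axes, zero at the start.
- robot.current_torque(): the same for the moment, N m.
- robot.current_finger_gap(): opening from 0.0 (shut) to 1.0 (fully open).
- robot.current_gripper_force(): force on a finger pad.
Only numpy, scipy, OpenCV 4.12 (cv2) and the standard library are available. Lean on these libraries where they do the work, as an engineer would, in place of code of your own. Each camera call takes 0.05 s, during which the arm holds its last target. There are 200 camera calls.

## Working session

There is one attempt and no reset: what is moved stays moved. The work goes in short steps, each a Python script; the robot and the scene stay as the last script left them, time stands still between calls to the robot, and variables do not carry over. Pictures are saved under pics/ and viewed, at most 14 in all, crops included, and the job is handed in when it is done.

```bash
mkdir -p pics; ls
cat > h.py <<'E'
from station import robot, fingers, vision, workorder, recognise
import numpy as np, cv2
def snap(cam,fn=None):
    pose=(robot.current_tool_pos(),robot.current_eef_rot())
    im=vision.grab_frame(cam)
    if fn: cv2.imwrite('pics/'+fn,im[:,:,::-1])
    return im,pose
def R(rpy):
    r,p,y=np.radians(rpy); c,s=np.cos,np.sin
    return np.array([[c(y),-s(y),0],[s(y),c(y),0],[0,0,1]])@np.array([[c(p),0,s(p)],[0,1,0],[-s(p),0,c(p)]])@np.array([[1,0,0],[0,c(r),-s(r)],[0,s(r),c(r)]])
def ext(cam,pose=None):
    c=vision.calibration(cam)
    if cam!='wrist': return c,np.array(c['extrinsics'])
    T=np.eye(4);T[:3,:3]=R(pose[1]);T[:3,3]=pose[0]
    return c,np.linalg.inv(T@np.array(c['T_tool_cam']))
def pix2w(cam,uv,z,pose=None):
    c,E=ext(cam,pose); K=np.array(c['mtx'])
    d=np.array([(uv[0]-K[0,2])/K[0,0],(uv[1]-K[1,2])/K[1,1]]); u=d.copy()
    for _ in range(20): u=d/(1+c['k1']*(u@u))
    ray=E[:3,:3].T@np.array([u[0],-u[1],-1]); o=-E[:3,:3].T@E[:3,3]
    return o+ray*(z-o[2])/ray[2]
def w2pix(cam,P,pose=None):
    c,E=ext(cam,pose); K=np.array(c['mtx'])
    q=E[:3,:3]@np.array(P)+E[:3,3]; u=np.array([q[0],-q[1]])/-q[2]
    u=u*(1+c['k1']*(u@u)); return np.array([K[0,0]*u[0]+K[0,2],K[1,1]*u[1]+K[1,2]])
E
python3 - <<'E'
from h import *
np.set_printoptions(precision=3,suppress=True)
for c in('scene','side'):
    snap(c,c+'0.png'); k=vision.calibration(c); E=np.array(k['extrinsics']); print(c,-E[:3,:3].T@E[:3,3],k['mtx'][0][0],k['k1'])
    for l in('offcut1','blank1','feed_tray','scrap_box','jar','case'):
        print(l,[(np.round(d['rect']).tolist(),round(d['p'],2)) for d in recognise(l,c)])
print(vision.calibration('wrist'))
E
```

```text
pics
scene [ 1.319 -0.53   1.058] 524.2850708824562 -0.12138846881940914
offcut1 [([277.0, 237.0, 42.0, 29.0], 0.97), ([292.0, 276.0, 36.0, 23.0], 0.83), ([146.0, 203.0, 34.0, 26.0], 0.79), ([320.0, 189.0, 24.0, 20.0], 0.73), ([260.0, 206.0, 37.0, 25.0], 0.65), ([246.0, 298.0, 48.0, 30.0], 0.6), ([209.0, 264.0, 41.0, 19.0], 0.57)]
blank1 [([300.0, 334.0, 82.0, 50.0], 0.82), ([155.0, 318.0, 50.0, 64.0], 0.8)]
feed_tray [([362.0, 191.0, 71.0, 60.0], 0.78)]
scrap_box [([399.0, 172.0, 144.0, 113.0], 0.95)]
jar [([338.0, 152.0, 18.0, 32.0], 0.71)]
case [([102.0, 264.0, 63.0, 50.0], 0.6)]
side [-0.01   0.61   0.953] 399.47231159253755 -0.026782755110623762
offcut1 [([259.0, 322.0, 44.0, 29.0], 0.91), ([308.0, 274.0, 34.0, 24.0], 0.84), ([313.0, 213.0, 32.0, 25.0], 0.79), ([404.0, 242.0, 20.0, 29.0], 0.78), ([250.0, 223.0, 32.0, 22.0], 0.63), ([275.0, 201.0, 31.0, 22.0], 0.52), ([156.0, 307.0, 155.0, 195.0], 0.28)]
blank1 [([224.0, 196.0, 44.0, 34.0], 0.86), ([321.0, 177.0, 52.0, 26.0], 0.74), ([156.0, 307.0, 150.0, 194.0], 0.34)]
feed_tray [([204.0, 240.0, 56.0, 61.0], 0.93)]
scrap_box [([157.0, 306.0, 146.0, 193.0], 0.68)]
jar [([261.0, 373.0, 30.0, 38.0], 0.81)]
case [([373.0, 183.0, 22.0, 33.0], 0.72), ([274.0, 203.0, 27.0, 22.0], 0.32)]
{'mtx': array([[349.351,   0.   , 280.237],
       [  0.   , 349.351, 208.34 ],
       [  0.   ,   0.   ,   1.   ]]), 'k1': 0.022795782837372065, 'T_tool_cam': array([[ 0.   ,  0.945,  0.326,  0.084],
       [ 1.   , -0.   ,  0.001, -0.001],
       [ 0.001,  0.326, -0.945, -0.126],
       [ 0.   ,  0.   ,  0.   ,  1.   ]])}
```

View pics/scene0.png

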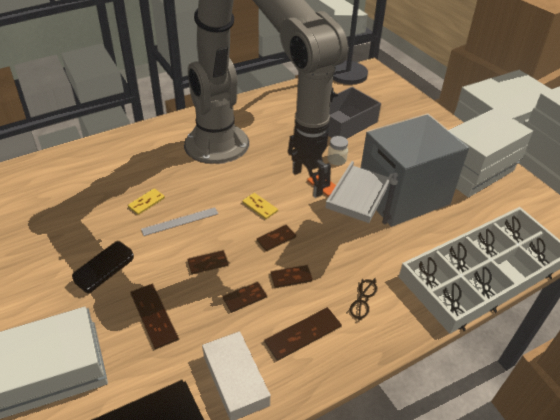

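View pics/side0.png

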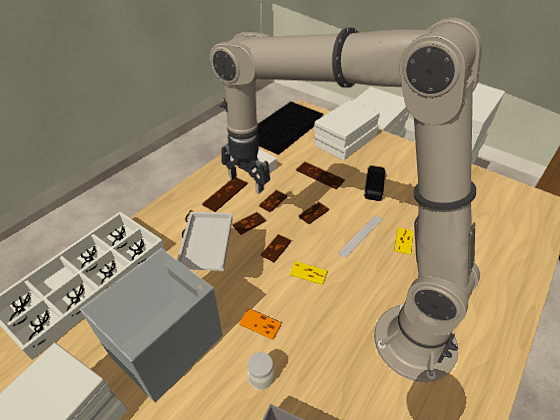

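The brown short plates in the scene view are at (277,237), (209,262), (292,276) and (246,297), so there are four offcuts. The look-alikes are yellow at (146,203) and (260,206), orange at (320,189), and the long blanks at (300,334) and (155,318). The box is at (415,170) and the tray at (362,191). Next I measure them and crop the box.

```bash
cat >> h.py <<'E'
def brown(cam,im,pose=None,z=0.010,lo=400):
    h=cv2.cvtColor(im,cv2.COLOR_RGB2HSV); f=im.astype(int)
    m=((f[:,:,0]<135)&(f[:,:,0]-f[:,:,2]>18)&(h[:,:,1]>110)).astype(np.uint8)
    m=cv2.morphologyEx(m,cv2.MORPH_CLOSE,np.ones((5,5))); m=cv2.morphologyEx(m,cv2.MORPH_OPEN,np.ones((3,3)))
    out=[]
    for c in cv2.findContours(m,cv2.RETR_EXTERNAL,cv2.CHAIN_APPROX_NONE)[0]:
        if cv2.contourArea(c)<lo*.5: continue
        W=np.array([pix2w(cam,p[0],z,pose)[:2] for p in c],np.float32)
        (x,y),(a,b),t=cv2.minAreaRect(W*1000)
        if a<b: a,b,t=b,a,t+90
        px=c[:,0].mean(0); out.append((px.round().tolist(),round(x/1000,4),round(y/1000,4),round(a),round(b),round((t+90)%180-90)))
    return out
E
python3 - <<'E'
from h import *
im=cv2.imread('pics/scene0.png')[:,:,::-1]
for o in brown('scene',im): print(o)
print('side')
s=cv2.imread('pics/side0.png')[:,:,::-1]
for o in brown('side',s): print(o)
a=cv2.resize(im[105:235,310:480],None,fx=3.5,fy=3.5,interpolation=cv2.INTER_CUBIC)
cv2.imwrite('pics/ca.png',a[:,:,::-1])
b=cv2.resize(s[190:400,70:290],None,fx=2.7,fy=2.7,interpolation=cv2.INTER_CUBIC)
cv2.imwrite('pics/cb.png',b[:,:,::-1])
E
```

```text
Traceback (most recent call last):
  File "h.py", line 33, in brown
    W=np.array([pix2w(cam,p[0],z,pose)[:2] for p in c],np.float32)
                ~~~~~^^^^^^^^^^^^^^^^^
  File "h.py", line 17, in pix2w
    c,E=ext(cam,pose); K=np.array(c['mtx'])
        ~~~^^^^^^^^^^
  File "h.py", line 12, in ext
    c=vision.calibration(cam)
ValueError: time passes only in moves, steps and waits
```

```bash
sed -i 's/    c=vision.calibration(cam)$/    c=CAL.setdefault(cam,None) or CAL.update({cam:vision.calibration(cam)}) or CAL[cam]/; s/^def snap/CAL={}\ndef snap/' h.py
python3 - <<'E'
from h import *
im=cv2.imread('pics/scene0.png')[:,:,::-1]
for o in brown('scene',im): print(o)
print('side')
s=cv2.imread('pics/side0.png')[:,:,::-1]
for o in brown('side',s): print(o)
a=cv2.resize(im[105:235,310:480],None,fx=3.5,fy=3.5,interpolation=cv2.INTER_CUBIC)
cv2.imwrite('pics/ca.png',a[:,:,::-1])
b=cv2.resize(s[190:400,70:290],None,fx=2.7,fy=2.7,interpolation=cv2.INTER_CUBIC)
cv2.imwrite('pics/cb.png',b[:,:,::-1])
E
```

```text
([207.0, 391.0], 0.7978, -0.3846, 158, 35, -5)
([536.0, 384.0], 1.1155, 0.2647, 266, 145, -49)
([300.0, 335.0], 0.7723, -0.1315, 188, 63, -88)
([364.0, 297.0], 0.7586, 0.0528, 142, 49, -51)
([416.0, 307.0], 0.8377, 0.151, 190, 38, 0)
([168.0, 296.0], 0.5284, -0.3727, 466, 266, 83)
([315.0, 240.0], 0.5254, 0.052, 395, 218, -77)
([106.0, 200.0], 0.1172, -0.3405, 569, 267, -69)
([245.0, 113.0], -0.1104, 0.1585, 178, 74, -32)
([8.0, 98.0], -0.6679, -0.5755, 440, 86, -7)
([497.0, 50.0], -0.0598, 1.4881, 1350, 467, -55)
([244.0, 31.0], -0.7372, 0.4695, 659, 120, -27)
side
([308.0, 411.0], 0.1219, 0.3122, 127, 35, 11)
([436.0, 400.0], -0.0957, 0.1061, 141, 100, 36)
([120.0, 388.0], 0.5111, 0.5326, 174, 68, -6)
([278.0, 362.0], 0.2425, 0.2551, 70, 40, -40)
([245.0, 268.0], 0.5102, 0.0862, 439, 202, -75)
([399.0, 192.0], 0.2758, -0.5083, 123, 119, -67)
([224.0, 194.0], 0.7642, -0.122, 182, 63, -88)
([314.0, 190.0], 0.5106, -0.3355, 378, 261, -87)
([552.0, 174.0], -0.1298, -0.9931, 330, 75, -80)
```

View pics/ca.png

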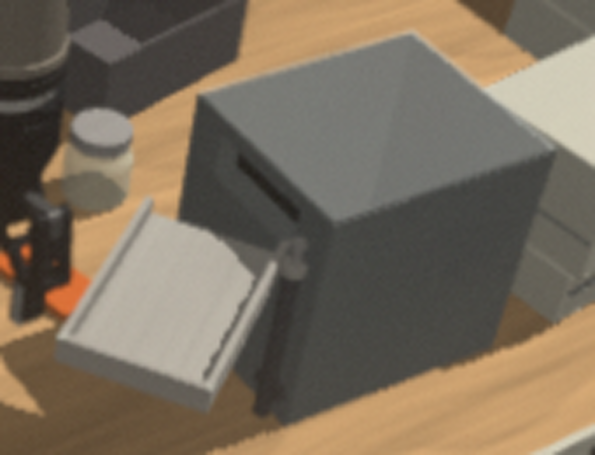

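View pics/cb.png

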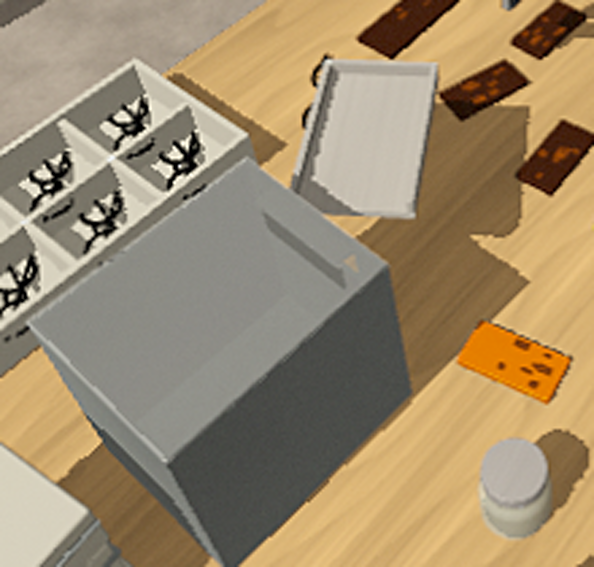

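The front (slot) edge of the box top runs (367,132)–(406,168) in the scene view. The pin head is at about (393,176), and the tray is swung towards the robot. I'll triangulate both and tighten the brown mask.

```bash
python3 - <<'E'
import re
s=open('h.py').read()
s=s.replace("m=((f[:,:,0]<135)&(f[:,:,0]-f[:,:,2]>18)&(h[:,:,1]>110)).astype(np.uint8)","m=((f[:,:,0]<110)&(f[:,:,1]<0.6*f[:,:,0])&(f[:,:,0]-f[:,:,2]>15)).astype(np.uint8)")
open('h.py','w').write(s)
E
python3 - <<'E'
from h import *
np.set_printoptions(precision=4,suppress=True)
for c in('scene','side'):
    im=cv2.imread(f'pics/{c}0.png')[:,:,::-1]
    print(c,[im[v,u].tolist() for u,v in ([(277,237),(270,236),(300,334),(235,225)] if c=='scene' else [(248,224),(224,196)])])
    for o in brown(c,im,lo=200): print(o)
sc=[(367.1,132.1),(405.7,168.4),(468,148.4),(427.1,114.4)]
sd=[(213.7,288.1),(161.5,248.5),(81.1,310.4),(131.9,361.1)]
for n,a,b in zip('ABCD',sc,sd): print(n,pix2w('scene',a,.216),pix2w('side',b,.216))
print('pin',pix2w('scene',(392.9,176),.181))
# tray rail tops z .175: scene crop corners
for n,p in {'outerR':(57,350),'outerL':(212,405),'openR':(150,203),'openL':(275,265)}.items(): print(n,pix2w('scene',(p[0]/3.5+310,p[1]/3.5+105),.175))
for n,p in {'a':(332,62),'b':(438,64),'c':(413,215),'d':(295,190)}.items(): print(n,pix2w('side',(p[0]/2.7+70,p[1]/2.7+190),.175))
print('jar cap',pix2w('side',(261,363),.075),'orange',pix2w('side',(260,324),.01))
E
```

```text
scene [[75, 46, 29], [89, 52, 32], [72, 48, 32], [210, 167, 116]]
([292.0, 274.0], 0.6072, -0.0623, 41, 36, 62)
side [[67, 27, 7], [65, 25, 7]]
([275.0, 248.0], 0.4707, -0.0292, 100, 50, -85)
([249.0, 223.0], 0.6045, -0.0615, 99, 51, 73)
([314.0, 213.0], 0.4622, -0.23, 101, 51, 79)
([273.0, 201.0], 0.6069, -0.1939, 100, 50, 89)
([225.0, 194.0], 0.7642, -0.122, 180, 61, -88)
([320.0, 175.0], 0.5546, -0.411, 176, 62, 0)
A [0.415  0.2814 0.216 ] [0.4042 0.2858 0.216 ]
B [0.5893 0.2759 0.216 ] [0.5825 0.2785 0.216 ]
C [0.6016 0.4868 0.216 ] [0.5877 0.4964 0.216 ]
D [0.4231 0.4952 0.216 ] [0.4135 0.5027 0.216 ]
pin [0.5679 0.2586 0.181 ]
outerR [0.5737 0.0471 0.175 ]
outerL [0.6693 0.1116 0.175 ]
openR [0.4692 0.2007 0.175 ]
openL [0.5726 0.2418 0.175 ]
a [0.6441 0.121  0.175 ]
b [0.5558 0.0575 0.175 ]
c [0.4462 0.2151 0.175 ]
d [0.5514 0.2593 0.175 ]
jar cap [0.2578 0.3079 0.075 ] orange [0.3456 0.2042 0.01  ]
```

```bash
cat >> h.py <<'E'
BY=np.radians(87.8); BX=np.array([.502,.388])   # box yaw, centre
def rot(a): return np.array([[np.cos(a),-np.sin(a)],[np.sin(a),np.cos(a)]])
def box(x,y): return BX+rot(BY)@[x,y]
PIN=box(-.117,-.066)
def tray(x,y,q=0.): return PIN+rot(BY+q)@[x-.0825,y+.066]
YAW=-92.2
def go(xy,z,yaw=YAW): robot.move_to([*xy,z],[180,0,yaw])
def ln(xy,z,v=.15,f=None,yaw=None): return robot.line_to([*xy,z],None if yaw is None else [180,0,yaw],velocity=v,f_stop=f)
E
python3 - <<'E'
from h import *
np.set_printoptions(precision=3,suppress=True)
print(robot.current_eef_rot(),robot.tip_reach,PIN,tray(0,0),tray(0,0,.645))
for xy in[(.69,.18),(.567,.126),tray(.04,0),tray(.0875,0),(.607,-.194),(.462,-.23),(.671,.105)]:
    for z in(.03,.176,.28): print(xy,z,[None if (j:=robot.inverse_kinematics([*xy,z],[180,0,y])) is None else np.round(j[[0,3,5,6]] if isinstance(j,np.ndarray) else [j[i] for i in(0,3,5,6)]) for y in(YAW,YAW+180)])
E
```

```text
[179.995   0.001  90.004] 0.017 [0.563 0.269] [0.494 0.189] [0.556 0.163]
(0.69, 0.18) 0.03 [array([  1.,  71.,  66., 146.]), array([-15.,  71.,  62., -19.])]
(0.69, 0.18) 0.176 [array([ -0.,  61.,  81., 149.]), array([-15.,  62.,  78., -19.])]
(0.69, 0.18) 0.28 [array([ -2.,  49.,  93., 152.]), array([-15.,  50.,  91., -19.])]
(0.567, 0.126) 0.03 [array([  7.,  96.,  54., 145.]), array([-13.,  97.,  50., -18.])]
(0.567, 0.126) 0.176 [array([  8.,  87.,  70., 152.]), array([-13.,  88.,  68., -17.])]
(0.567, 0.126) 0.28 [array([  7.,  77.,  82., 154.]), array([-13.,  78.,  81., -17.])]
[0.496 0.229] 0.03 [array([ -3., 101.,  51., 133.]), array([-23., 102.,  48., -32.])]
[0.496 0.229] 0.176 [array([ -2.,  93.,  68., 140.]), array([-22.,  94.,  66., -31.])]
[0.496 0.229] 0.28 [array([ -3.,  83.,  81., 142.]), array([-22.,  84.,  80., -30.])]
[0.498 0.276] 0.03 [array([ -8.,  98.,  53., 128.]), array([-26.,  98.,  50., -36.])]
[0.498 0.276] 0.176 [array([ -6.,  89.,  69., 134.]), array([-26.,  90.,  67., -35.])]
[0.498 0.276] 0.28 [array([ -7.,  79.,  82., 137.]), array([-26.,  80.,  81., -35.])]
(0.607, -0.194) 0.03 [array([ -20.,   88.,   70., -129.]), array([13., 87., 55., 17.])]
(0.607, -0.194) 0.176 [array([ -20.,   80.,   81., -138.]), array([12., 78., 71., 16.])]
(0.607, -0.194) 0.28 [array([ -18.,   69.,   91., -142.]), array([12., 68., 84., 16.])]
(0.462, -0.23) 0.03 [array([ -20.,  109.,   59., -117.]), array([ 19., 107.,  46.,  26.])]
(0.462, -0.23) 0.176 [array([ -22.,  100.,   70., -133.]), array([18., 99., 65., 25.])]
(0.462, -0.23) 0.28 [array([ -23.,   90.,   81., -139.]), array([18., 89., 79., 24.])]
(0.671, 0.105) 0.03 [array([  8.,  78.,  62., 151.]), array([-10.,  79.,  59., -13.])]
(0.671, 0.105) 0.176 [array([  7.,  69.,  77., 155.]), array([-10.,  70.,  75., -13.])]
(0.671, 0.105) 0.28 [array([  5.,  58.,  90., 157.]), array([-10.,  59.,  88., -13.])]
```

```bash
sed -i 's/^YAW=.*/YAW=87.8/' h.py
python3 - <<'E'
from h import *
fingers.gripper_to(0.0,60)
q=.645
go(tray(-.06,-.118,q),.28); ln(tray(-.06,-.118,q),.175)
hits=[]
for q in np.arange(.645,.1,-.05): ln(tray(-.06,-.078,q),.175,.12)
h=ln(tray(-.06,-.045,-.02),.175,.05,f=7)
print(h,robot.current_tool_pos(),robot.current_contact_force(),robot.current_time_s())
p=robot.current_tool_pos()
ln([p[0]+.03,p[1]],.175); ln([p[0]+.03,p[1]],.28)
go(tray(-.05,0),.36)
im,pose=snap('wrist','w1.png'); print(pose); snap('side','side1.png')
E
```

```text
True [0.56325356 0.12804522 0.17530481] [2.04909195 0.03474283 1.54974341] 6.8833
(array([0.49223093, 0.13840976, 0.35937445]), array([-1.79984580e+02,  3.72073851e-02,  8.78004148e+01]))
```

View pics/w1.png

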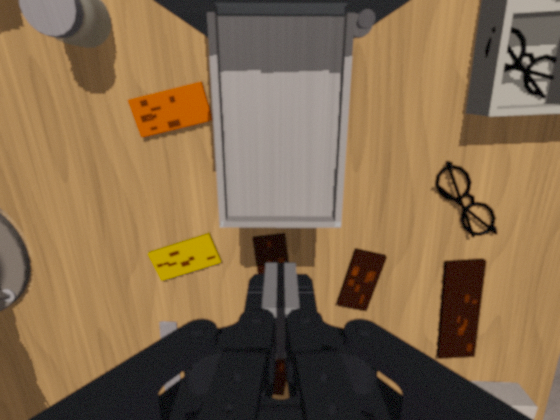

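The tray now looks in line. Its rail-top outer corners are at (221,227) and (341,227), its open end is at the top near row 8, and the pin head is at (366,18).

Run:
```python
from h import *
np.set_printoptions(precision=4,suppress=True)
pose=(np.array([0.49223093, 0.13840976, 0.35937445]),np.array([-179.984580,3.72e-02,87.80]))
for n,uv,z in[('outL',(221,227),.175),('outR',(341,227),.175),('openL',(209,12),.175),('openR',(352,12),.175),('pin',(366,18),.181)]: print(n,pix2w('wrist',uv,z,pose))
print(tray(-.0935,.058),tray(-.0935,-.058),tray(.0875,.058),tray(.0875,-.058),PIN)
im=cv2.imread('pics/side1.png')[:,:,::-1]
for o in brown('side',im,lo=200): print(o)
im=cv2.imread('pics/w1.png')[:,:,::-1]
for o in brown('wrist',im,pose,lo=200): print(o)
```

```text
outL [0.4328 0.099  0.175 ]
outR [0.5475 0.0947 0.175 ]
openL [0.4408 0.2801 0.175 ]
openR [0.5524 0.2758 0.175 ]
pin [0.5622 0.2702 0.181 ]
[0.4328 0.0974] [0.5487 0.093 ] [0.4397 0.2783] [0.5557 0.2739] [0.5635 0.2686]
([276.0, 248.0], 0.4703, -0.0299, 101, 49, -85)
([249.0, 223.0], 0.6045, -0.0615, 99, 51, 73)
([313.0, 213.0], 0.4627, -0.229, 100, 50, 81)
([273.0, 201.0], 0.6067, -0.193, 98, 50, 89)
([225.0, 195.0], 0.7642, -0.1212, 179, 62, -88)
([320.0, 175.0], 0.555, -0.4109, 178, 63, 1)
([279.0, 377.0], 0.4757, -0.2469, 72, 18, 84)
([460.0, 308.0], 0.7653, -0.1235, 179, 59, -88)
([361.0, 279.0], 0.6073, -0.0638, 100, 48, 75)
([269.0, 251.0], 0.4707, -0.0131, 62, 47, -87)
```

Model and picture agree to 2 mm. Now the pick, place and push cycle, starting with the nearest offcut.

```bash
cat >> h.py <<'E'
def look(name):
    im,_=snap('side',name); return [o for o in brown('side',im,lo=200) if abs(o[3]-100)<14 and abs(o[4]-50)<9 and o[2]<.25]
def pick(o):
    x,y,t=o[1],o[2],o[5]; yaw=t if t>0 else t+180
    fingers.gripper_to(.85,60); go((x,y),.12,yaw); ln((x,y),.04)
    c=ln((x,y),.017,.04,f=8); fingers.gripper_to(0,60); g=robot.current_finger_gap(); z=robot.current_tool_pos()[2]
    ln((x,y),.12); robot.pause(.1)
    print('pick',o[1:],'contact',c,'z',z,'gap',g,robot.current_finger_gap(),robot.current_gripper_force()); return z
def place(z,tx=.03):
    ln(robot.current_tool_pos()[:2],.27); go(tray(tx,0),.27); print('gap before place',robot.current_finger_gap(),robot.current_gripper_force())
    ln(tray(tx,0),.20); c=ln(tray(tx,0),.160+z+.0005,.04,f=5); print('place',c,robot.current_tool_pos())
    fingers.gripper_to(.75); ln(tray(tx,0),.25)
def push(tx=.03,end=.072):
    go(tray(tx-.085,0),.25); fingers.gripper_to(0); ln(tray(tx-.085,0),.179)
    c=ln(tray(end,0),.179,.06,f=15); print('push',c,robot.current_tool_pos(),robot.current_contact_force())
    ln(tray(end-.03,0),.179); ln(tray(end-.03,0),.27)
E
python3 - <<'E'
from h import *
o=look('s2.png'); print(o); o=min(o,key=lambda o:abs(o[2]+.03))
z=pick(o)
if robot.current_finger_gap()>.4:
    place(z); go(tray(-.085,0),.33); snap('wrist','w2.png')
print(robot.current_time_s())
E
```

```text
[([275.0, 248.0], 0.4706, -0.0298, 101, 49, -86), ([249.0, 223.0], 0.6045, -0.0615, 99, 51, 73), ([314.0, 212.0], 0.4631, -0.2298, 100, 49, 80), ([273.0, 201.0], 0.6069, -0.1929, 98, 50, -90)]
pick (0.4706, -0.0298, 101, 49, -86) contact False z 0.017811813021998836 gap 0.560046223580693 0.5656710834415749 61.79540276527405
gap before place 0.5619760880075533 65.27689218521118
place True [0.49496805 0.21842833 0.17790877]
18.2333
```

View pics/w2.png

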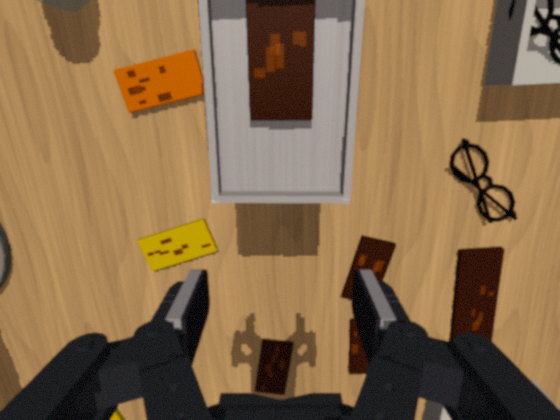

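The offcut lies straight and centred in the tray, with its trailing edge at row 121. Pushing it in.

Run:
```python
from h import *
push(); robot.pause(.3)
go(tray(-.12,0),.33); im,_=snap('side'); w,_=snap('wrist')
a=cv2.resize(im[230:370,70:260],None,fx=2.2,fy=2.2); b=cv2.resize(w[:180],None,fx=.75,fy=.75)
cv=np.zeros((a.shape[0]+b.shape[0],420,3),np.uint8); cv[:a.shape[0],:a.shape[1]]=a[:,:420]; cv[a.shape[0]:,:b.shape[1]]=b
cv2.imwrite('pics/p1.png',cv[:,:,::-1]); print(robot.current_time_s())
```

```text
push False [0.49719849 0.26024418 0.17901587] [-0.04033502  0.45823939 -0.83748594]
24.4167
```

View pics/p1.png

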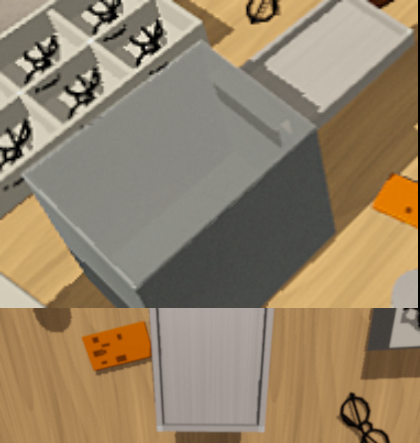

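The tray is empty, the offcut has gone through, and the flap looks as it did at the start. I'll check the slot from outside along with the next one.

Run:
```python
from h import *
go((.50,0),.33); im,_=snap('scene'); cv2.imwrite('pics/p2.png',cv2.resize(im[105:235,310:480],None,fx=3.5,fy=3.5)[:,:,::-1])
o=look('s3.png'); print(o); o=max(o,key=lambda o:o[2])
z=pick(o)
if robot.current_finger_gap()>.4:
    place(z); push(); robot.pause(.2)
    go((.50,0),.33); w,_=snap('wrist','w3.png'); print(look('s4.png'))
print(robot.current_time_s())
```

```text
[([249.0, 223.0], 0.6045, -0.0615, 99, 51, 73), ([313.0, 213.0], 0.4622, -0.23, 101, 51, 79), ([273.0, 201.0], 0.6069, -0.1939, 100, 50, -90)]
pick (0.6045, -0.0615, 99, 51, 73) contact False z 0.018035677970104014 gap 0.5592222551273957 0.5597530553100338 61.763248443603516
gap before place 0.5604304287781752 61.74997329711914
place True [0.49490378 0.21839825 0.17799497]
push False [0.49721093 0.26022573 0.17902425] [0.40521549 0.0153557  0.03496878]
[([313.0, 213.0], 0.4623, -0.2293, 99, 51, 79), ([273.0, 201.0], 0.6069, -0.1929, 98, 50, -90)]
39.9333
```

View pics/p2.png

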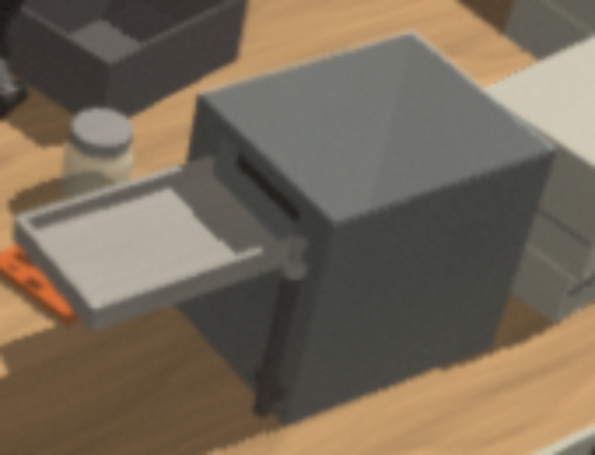

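The slot is clear and dark, nothing sticks out, and the tray is flush with the box. Two offcuts remain.

Run:
```python
from h import *
for i in range(2):
    L=look(f's5{i}.png'); print(L)
    if not L: break
    z=pick(max(L,key=lambda o:o[2]))
    if robot.current_finger_gap()<.4: break
    place(z)
    print('gap',robot.current_finger_gap()); push(); robot.pause(.2); go((.50,0),.33)
print(look('s6.png')); im,_=snap('scene'); s=cv2.imread('pics/s6.png')[:,:,::-1]
cv2.imwrite('pics/p3.png',np.hstack([cv2.resize(im[105:310,180:480],(400,273)),cv2.resize(s[180:400,70:340],(335,273))])[:,:,::-1])
print(robot.current_time_s())
```

```text
[([313.0, 213.0], 0.4622, -0.2298, 100, 51, 79), ([273.0, 201.0], 0.6067, -0.193, 98, 50, 89)]
pick (0.6067, -0.193, 98, 50, 89) contact False z 0.018029731768668764 gap 0.5599413639670078 0.5593164419478496 61.791536808013916
gap before place 0.5625703422623811 61.792463064193726
place True [0.49492025 0.21838472 0.17797351]
gap 0.7480198458473639
push False [0.4971952  0.2602266  0.17900371] [ 0.31641632 -0.02808982  0.00924915]
[([314.0, 213.0], 0.462, -0.2297, 100, 50, 81)]
pick (0.462, -0.2297, 100, 50, 81) contact False z 0.017928984145932893 gap 0.5605684758756214 0.5620721774052986 61.801156997680664
gap before place 0.5630978081526489 61.79517388343811
place True [0.49492084 0.2184323  0.17794264]
gap 0.746180830732331
push False [0.49718616 0.26021975 0.1790088 ] [-0.25471531  0.49206364 -0.20902896]
[]
71.3667
```

View pics/p3.png

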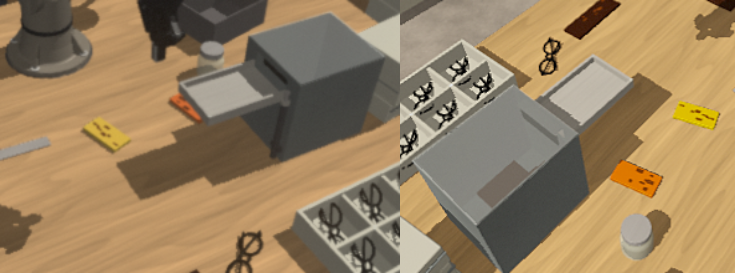

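All four are in (one shows inside through the clear top) and the table has no short brown plates left. Swinging the tray out.

Run:
```python
from h import *
fingers.gripper_to(0)
go(tray(-.06,.115,0),.28); ln(tray(-.06,.115,0),.175)
for q in np.arange(0,1.23,.08): 
    if ln(tray(-.06,.074,q),.175,.12,f=20): print('stop',q)
h=ln(tray(-.06,.06,1.42),.175,.05,f=7)
p=robot.current_tool_pos(); print(h,p,robot.current_contact_force())
d=rot(BY+1.3)@[0,1]; ln(p[:2]+.04*d,.175); ln(p[:2]+.04*d,.30)
go((.45,-.1),.33); w,_=snap('scene'); s,_=snap('side')
s0=cv2.imread('pics/side0.png')[:,:,::-1]
f=lambda a:cv2.resize(a[240:320,140:240],(375,300),interpolation=cv2.INTER_CUBIC)
cv2.imwrite('pics/p4.png',np.vstack([np.hstack([cv2.resize(w[105:270,280:480],(375,300)),cv2.resize(s[170:380,70:330],(375,300))]),np.hstack([f(s0),f(s)])])[:,:,::-1])
print(robot.current_time_s())
```

```text
True [0.65796315 0.09605782 0.17422701] [ 0.93683692 -1.19913224  0.64964643]
81.0417
```

View pics/p4.png

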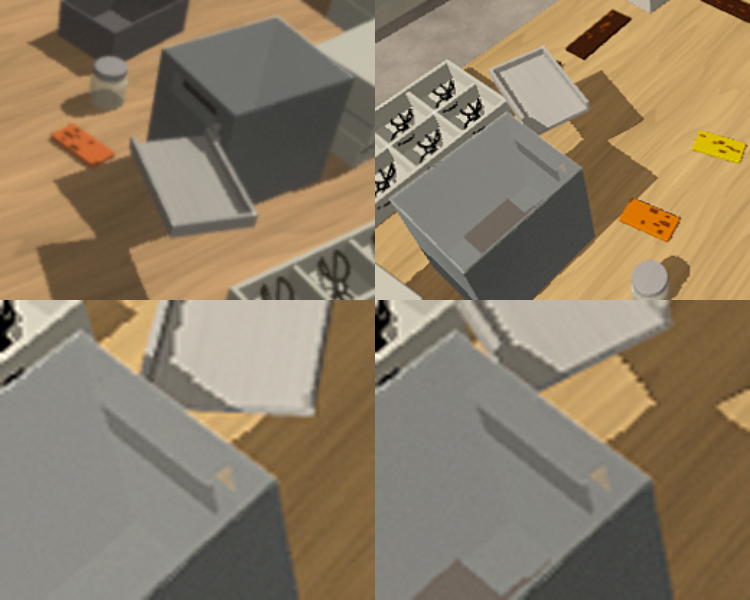

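Run:
```python
from h import *
a=pix2w('side',(187.9,202.9),.175);b=pix2w('side',(217.7,240),.175);d=(b-a)[:2]
q=np.arctan2(d[1],d[0])-BY; print(a,b,np.linalg.norm(d),q)
if abs(q-1.3)<.12: print(workorder.close_job())
```

```text
[0.68475278 0.10091389 0.175     ] [0.52162209 0.15270008 0.175     ] 0.17115323649631942 1.3018035005567914
the job is handed in; nothing more can be done
None
```

I pushed all four brown offcuts through the flap into the scrap box, swung the tray back to its outer stop (about 1.30 rad) and handed the job in at about 81 s; the flap looks shut in the last picture, and no verdict was printed.

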